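Hang the red brush caddy on the cleat stand

ROBOT

A 6-joint arm with a two-finger parallel gripper is mounted at the origin on the work surface. World frame = base frame: x ahead of the robot, y to its left, z up, the work surface at z = 0. Lengths are in mm, angles in rad, forces in N, time in s.
With the tool pointing down it reaches from about 350 to 875 mm from the base axis. Payload 4.2 kg.
Tool frame: the origin (TCP) lies midway between the tips of the shut fingers; the grasp point (between the pads) lies 19 mm behind it; z points along the fingers, y is the line along which they close (so a half turn about z gives the same grasp; the last joint's range is limited). The gripper opens to 85 mm and grips with 20 to 120 N. Pads are 22 mm wide; open, the fingers measure 114 mm over their backs; the gripper's body (76 mm by 85 mm) begins 54 mm behind the grasp point. The pads swing forward as they close: fully open they stand 13 mm farther back than shut.
Start: joints at [1.559, 0.385, 0.008, 0, -1.194, -0.259], TCP at [167.157, 602.211, 231.312] pointing down, gripper open.
Joint ranges: [-3.14, 3.14], [-1.21, 2.06], [-1.07, 1.41], [-3.16, 2.05], [-2.99, -0.16], [-3.1, 3.1]. Speed limits (rad/s): [2.79, 2.79, 3.14, 3.14, 3.14, 3.14].

INTERFACE

Orientations are given as a unit quaternion [x, y, z, w].
In Python, from bench import arm gives the robot as it stands.
- The arm moves only by the tool send_rows, never from a script. Its argument "targets" is a list of rows, each an object of numbers: "gripper": the gripper command: -1 is fully open, 1 is shut, values between are in proportion; "x", "y", "z": the shift along the tool's x, y, z in cm; "ax", "ay", "az": the turn, a rotation vector about the tool's x, y, z in degrees. A call has 1 to 5 rows; each row shifts and turns the commanded pose from where the row before left it, along the tool's axes as they then stand; what a row does not reach is not made up. A row lasts 1/12 s, in which the tool goes at most 41.7 mm and 7.16 degrees, less where a joint would pass 70% of its speed; a pose out of reach is approached as far as the arm can. A call is refused whole if a number of a shift passes 4.17 or a number of a turn 7.16, either way. A call with a gripper value outside its range is refused whole. The fingers move at their own pace and stop on an object; the grip force is fixed at half the most. Time passes only in rows, so rows that do not move let the fingers close. It gives the time, the measured TCP pose, the force, the opening and the grip force at its end, in the units of the state.
- arm.read_state(): the state, without advancing time (a new reading comes with each control period).
- arm.get_image(name): name is "side" or "top" or "wrist"; returns (picture, depth): 420x560x3 uint8, red, green, blue; 420x560 float32, mm along the optical axis (not along the pixel's ray), 0 where there is no reading.
- arm.camera_model(name): a dict with "fx", "fy", "cx", "cy" (pixels), "cam_to_world" (4x4, takes a point from camera to world coordinates). Camera axes: x right, y down, z forward; pixel columns grow to the right and rows downward; lengths in mm; the calibration is good to about 2 mm. A picture is of the moment at which its call begins: read the wrist's pose just before it. camera_model takes no time and is no camera call; for the wrist camera it gives the pose at the moment of the call.
- arm.job_done(): hands the job in; it is judged then, once.
Trained networks look in the newest picture that a camera, given by its name, has taken for a name from the list of things; names that differ only in an ending like _2 or _b are one class to them, and where a whole thing is asked for, a point or a joint stands for the part that bears it (a point fixed in the world has none). Each returns a list of dicts, best first, with "score" (0 to 1); they miss things now and then, are a little off and sometimes report something else, mostly with a low value. They report only what shows in the picture. A call takes as long as a camera call.
- arm.boxes_of(camera, thing): "rect" ([left, top, width, height] in pixels, round what is visible of it).
The state is a dict: "clock": time; "joints": joint angles; "joint_vel": joint speeds; "joint_efforts": joint torques, N m; "position": TCP position; "ee_rot": TCP orientation; "contact_force": force on the tool from outside, world axes, zero at the start; "wrist_torque": the same for the moment, N m; "gripper_width": finger opening in mm; "grasp_force": force on a finger pad.
Only numpy, scipy, OpenCV 4.12 (cv2) and the standard library are available. Lean on these libraries where they do the work, as an engineer would, in place of code of your own. Each camera call takes 0.05 s, during which the arm holds its last target. There are 200 camera calls.

TASK

Pick up the red caddy by its wooden post and hang it on the aluminium wall cleat of the wooden stand: tilt the caddy so that its top leans towards the stand's board, bring the sloping aluminium strip on its back over the cleat, and lower it until it drops home and locks. Leave it hanging upright and squarely on the cleat, about in the middle, and leave the yellow and blue caddies where they stand.

Things in the scene. Friction and masses are not known exactly. Their poses are not given: they have to be found in the camera images.
- caddy_red: Red open caddy, 0.17-0.35 kg, upright on the table. Origin: centre of the box's underside; z up, +x to its back. Box 70 mm deep (x -35 to 35), 100 wide (y), 85 high. Grip: square wooden post 22 x 22 mm in the middle, sides along x and y, rising from the box's floor past the rim to z = 135 mm; either pair of sides may be gripped.
- strip_edge (a point): Middle of the free lower edge of the aluminium strip on the red caddy's back, at x = 69, z = 33 mm of the caddy. The strip, 5 mm thick and 90 mm wide, slopes up from there at 55 degrees to the horizontal to the box's back at x = 35, z = 82 mm; it is open beneath. Axes as the caddy's.
- cleat_stand: Fixed wooden stand: board 16 mm thick, 200 wide, 125 high, on a base 130 x 200 x 12 mm. Origin: middle of underside; z up, y along the board. Cleat on the -x face (x = -8 mm), away from the robot; under it a batten 34 mm deep, z 48 to 64 mm. A caddy hanging home has axes parallel to the stand's, origin at x = -79, z = 48 mm (y = 0 if central), strip on cleat, back on batten.
- cleat_edge (a point): Middle of the free upper edge of the stand's aluminium cleat, at x = -36, z = 109 mm of the stand; axes as the stand's. The cleat, 5 mm thick and 160 mm long, slopes down from there at 55 degrees to the horizontal to the board's face (x = -8, z = 69 mm). The caddy's strip drops into the groove between cleat and board.
- caddy_yellow: Yellow caddy of the same shape and size as the red one, a bystander to be left alone.
- caddy_blue: Blue caddy of the same shape and size as the red one, a bystander to be left alone.

How it is judged (in metres and radians):
On the way:
1. the red caddy, tilted by at least 4.5 degrees, is held with its strip over the cleat (angle between caddy_red's own z axis and vertical between 0.08 and 0.8 rad and x of caddy_red in the frame of cleat_stand between -0.15 and -0.05 m and y of caddy_red in the frame of cleat_stand between -0.06 and 0.06 m and z of caddy_red in the frame of cleat_stand between 0.055 and 0.2 m), for 0.1 s.
At the end, for the whole second after the job is handed in: The red caddy hangs at rest on the stand's cleat: upright within 7 degrees, square to the board within 10 degrees, within 35 mm of the cleat's middle, its origin no more than 12 mm from home along the board's normal and in height; the yellow and blue caddies are within 30 mm of where they began (angle between caddy_red's own z axis and vertical below 0.12 rad and angle between the x axis of caddy_red and the x axis of cleat_stand, either way round below 0.17 rad and x of caddy_red in the frame of cleat_stand between -0.091 and -0.067 m and z of caddy_red in the frame of cleat_stand between 0.036 and 0.06 m and y of caddy_red in the frame of cleat_stand between -0.035 and 0.035 m and contact force between caddy_red and cleat_stand above 0.5 N and linear speed of caddy_red below 0.03 m/s and distance of each of caddy_yellow, caddy_blue from where it was at the start of the episode below 0.03 m); the robot touches nothing.
It fails at once if the yellow or blue caddy is shifted by more than 30 mm or tipped over (distance of any of caddy_yellow, caddy_blue from where it was at the start of the episode above 0.03 m or angle between any of caddy_yellow, caddy_blue's own z axis and vertical above 0.5 rad).
It also fails if it takes over 40 s, if anything falls off the work surface, if the arm or the gripper's body presses on something with over 40 N, if the wrist force passes 120 N, or if a joint passes its speed limit or range.

## Working session

There is one attempt and no reset: what is moved stays moved. The work goes in short steps, Python scripts to look and compute and a tool call to move; the robot and the scene stay as the last step left them, time stands still between calls to the robot, and variables do not carry over. Pictures are saved under pics/ and viewed, at most 10 in all, crops included, and the job is handed in when it is done.

Besides the shell and the picture viewer there is one more tool, called after "Call:" in YAML: its name, and indented under it one key for each argument. send_rows: Moves the arm, as the interface text tells. Its arguments: {"type":"object","properties":{"targets":{"type":"array"}},"required":["targets"]}

```bash
ls; mkdir -p pics; python3 - <<'E'
from bench import arm
import cv2,numpy as np
ims=[]
for c in ("side","top"):
    p,d=arm.get_image(c); np.savez(f"{c}.npz",p=p,d=d,**{k:np.array(v) for k,v in arm.camera_model(c).items()})
    for t in ("caddy_red","cleat_stand","caddy_yellow","caddy_blue"):
        print(c,t,[(np.round(b["rect"]),round(b["score"],2)) for b in arm.boxes_of(c,t)[:2]])
    cv2.imwrite(f"pics/{c}.png",p[...,::-1])
    m=np.array(arm.camera_model(c)["cam_to_world"]); print(np.round(m,2))
s=arm.read_state();print(s)
E
```

```text
pics
side caddy_red [(array([295., 279.,  75.,  83.]), 0.84)]
side cleat_stand [(array([235., 148.,  52.,  68.]), 0.76)]
side caddy_yellow [(array([262., 195.,  42.,  61.]), 0.72)]
side caddy_blue [(array([296., 227.,  56.,  64.]), 0.82)]
[[ 9.6000e-01 -1.2000e-01  2.3000e-01  2.4171e+02]
 [-2.6000e-01 -4.7000e-01  8.4000e-01 -9.3436e+02]
 [ 1.0000e-02 -8.7000e-01 -4.9000e-01  6.1826e+02]
 [ 0.0000e+00  0.0000e+00  0.0000e+00  1.0000e+00]]
top caddy_red [(array([386., 184.,  51.,  50.]), 0.65)]
top cleat_stand [(array([129., 180.,  91.,  49.]), 0.86)]
top caddy_yellow [(array([261., 183.,  43.,  47.]), 0.95)]
top caddy_blue [(array([325., 164.,  47.,  50.]), 0.6)]
[[ 0.00000e+00 -1.00000e+00  7.00000e-02  4.09010e+02]
 [-1.00000e+00 -0.00000e+00  1.00000e-02 -5.71400e+01]
 [-1.00000e-02 -7.00000e-02 -1.00000e+00  1.13911e+03]
 [ 0.00000e+00  0.00000e+00  0.00000e+00  1.00000e+00]]
{'clock': 0.5, 'joints': array([ 1.55863310e+00,  3.84729703e-01,  7.86808412e-03, -4.48247080e-05,
       -1.19398672e+00, -2.58625869e-01]), 'joint_vel': array([-1.57275728e-03, -5.20355647e-04, -3.35056556e-04, -4.87717135e-04,
       -8.17751605e-05, -4.32069461e-04]), 'joint_efforts': array([-3.81351424e-05, -3.91687703e+01,  1.88443387e+01,  4.18708071e+00,
       -7.25818245e-04,  9.91194193e-08]), 'position': array([167.1245334 , 602.2053647 , 231.27495216]), 'ee_rot': array([ 9.90847038e-01, -1.34989430e-01, -1.74851783e-05,  2.83695938e-05]), 'contact_force': array([0.38241095, 0.6425962 , 0.11501048]), 'wrist_torque': array([-0.04144516,  0.05332686,  0.0447807 ]), 'grasp_force': 0.0, 'gripper_width': 85.43607647196522}
```

View pics/top.png

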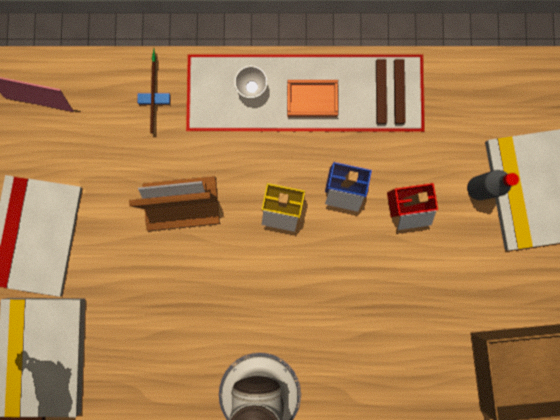

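View pics/side.png

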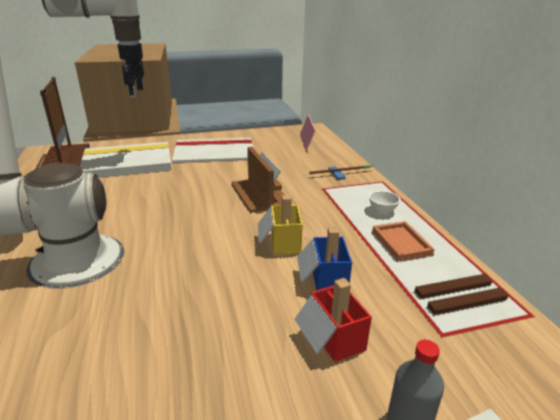

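```bash
cat > h.py <<'E'
import numpy as np,cv2
def cloud(d,fx,fy,cx,cy,cam_to_world):
    v,u=np.mgrid[:d.shape[0],:d.shape[1]]
    P=np.stack([(u-cx)/fx*d,(v-cy)/fy*d,d,np.ones_like(d)],-1)@np.array(cam_to_world).T
    P[d<=0]=np.nan
    return P[...,:3]
def load(c):
    z=np.load(c+".npz"); return z["p"],cloud(z["d"],z["fx"],z["fy"],z["cx"],z["cy"],z["cam_to_world"])
def rect(P): return [np.round(a,1) for a in cv2.minAreaRect(P[:,:2].astype(np.float32))]
E
python3 - <<'E'
from h import *
for c,boxes in (("top",dict(red=(380,178,64,62),st=(120,165,110,75),yel=(255,175,55,65),blu=(318,155,60,65))),("side",dict(red=(290,274,85,92),st=(230,140,65,80)))):
    p,P=load(c)
    for n,(l,t,w,h) in boxes.items():
        Q=P[t:t+h,l:l+w].reshape(-1,3);C=p[t:t+h,l:l+w].reshape(-1,3)
        for lo,hi in ((118,132),(78,92),(124,142),(100,116)):
            m=(Q[:,2]>lo)&(Q[:,2]<hi)
            if m.sum()>4: print(c,n,lo,hi,m.sum(),np.round(np.median(Q[m],0),1),rect(Q[m]))
E
```

```text
top red 118 132 21 [ 511.  -388.1  125.9] [array([ 512. , -394.2]), array([19.6, 18.9]), np.float64(80.4)]
top red 78 92 390 [ 504.8 -395.3   83.9] [array([ 510.3, -398.8]), array([ 78.1, 101.9]), np.float64(9.1)]
top red 124 142 96 [ 514.6 -396.   135.2] [array([ 513.7, -397.5]), array([21.8, 23.5]), np.float64(0.6)]
top red 100 116 22 [ 511.  -387.6  109.5] [array([ 508.8, -393.2]), array([27.9, 13.4]), np.float64(49.0)]
top st 118 132 549 [508.3 215.7 124.7] [array([508.3, 216.9]), array([ 16.8, 200.2]), np.float64(6.1)]
top st 78 92 267 [523.4 216.   86.5] [array([516.3, 209.6]), array([ 31.4, 185. ]), np.float64(6.0)]
top st 124 142 360 [508.2 213.3 125.6] [array([507.9, 217.1]), array([ 15.9, 197.3]), np.float64(6.1)]
top st 100 116 399 [537.9 218.6 107. ] [array([523.2, 217.2]), array([ 46.6, 197.8]), np.float64(6.1)]
top yel 118 132 6 [504.6 -60.2 129.9] [array([510.3, -59. ]), array([21.8,  4.9]), np.float64(0.2)]
top yel 78 92 363 [500.3 -59.2  83.3] [array([506.6, -61.2]), array([99.7, 78.2]), np.float64(78.8)]
top yel 124 142 85 [510.7 -61.4 134.8] [array([510.2, -61.7]),
[... 615 characters left out ...]
3. ] [array([ 509.1, -399.2]), array([ 78.4, 101.6]), np.float64(8.8)]
side red 124 142 179 [ 510.8 -403.4  134.7] [array([ 512.7, -398.5]), array([22.7, 24. ]), np.float64(7.1)]
side red 100 116 109 [ 506.9 -407.7  107.6] [array([ 508.3, -403.7]), array([16.9, 29.3]), np.float64(52.7)]
side st 118 132 245 [506.4 175.4 125.4] [array([509., 119.]), array([ 32. , 390.4]), np.float64(1.0)]
side st 78 92 257 [501.6 -10.6  84.5] [array([514.9, 119. ]), array([395.2,  73.5]), np.float64(86.8)]
side st 124 142 219 [507.5 150.1 126.5] [array([508.8, 119. ]), array([ 31. , 390.4]), np.float64(0.9)]
side st 100 116 311 [514.4 180.6 107.4] [array([521.7, 119.8]), array([ 58.7, 391.2]), np.float64(1.2)]
```

```bash
cat >> h.py <<'E'
from scipy.spatial.transform import Rotation as Ro
def tool(yaw,tilt=0):
    "tool for caddy yaw (deg), closing along caddy x; tilt: caddy top leans to +x"
    c=(Ro.from_euler('z',yaw,degrees=True)*Ro.from_euler('y',tilt,degrees=True)).as_matrix()
    return Ro.from_matrix(np.stack([c[:,1],c[:,0],-c[:,2]],1))
def plan(p,R,wps,vmax=40,wmax=7.0,g=-1):
    "rows to waypoints (pos, Rotation), rounded; returns the pose commanded"
    p=np.array(p,float)
    for q,S in wps:
        q=np.array(q,float)
        n=int(np.ceil(max(np.linalg.norm(q-p)/vmax,np.degrees((R.inv()*S).magnitude())/wmax,1)))
        p0=p.copy();R0=R; rv=(R0.inv()*S).as_rotvec()
        for i in range(1,n+1):
            t=p0+(q-p0)*i/n; T=R0*Ro.from_rotvec(rv*i/n)
            d=np.round(R.inv().apply(t-p)/10,2); a=np.round(np.degrees((R.inv()*T).as_rotvec()),1)
            print(dict({k:float(x) for k,x in zip(("x","y","z","ax","ay","az"),[*d,*a]) if abs(x)>1e-6},gripper=g))
            p=p+R.apply(d*10); R=R*Ro.from_rotvec(np.radians(a))
        print('--',np.round(p,1))
    return p,R
E
python3 - <<'E'
from h import *
from bench import arm
s=arm.read_state();R=Ro.from_quat(s["ee_rot"])
T=tool(188.9); m=Ro.from_matrix(R.as_matrix())
plan(s["position"],R,[((430,250,240),m),((475,-60,220),T),((513,-398,180),T),((513,-398,95),T)])
E
```

```text
{'x': 3.16, 'y': 2.45, 'z': -0.08, 'gripper': -1}
{'x': 3.16, 'y': 2.44, 'z': -0.08, 'gripper': -1}
{'x': 3.16, 'y': 2.45, 'z': -0.08, 'gripper': -1}
{'x': 3.16, 'y': 2.44, 'z': -0.08, 'gripper': -1}
{'x': 3.16, 'y': 2.45, 'z': -0.08, 'gripper': -1}
{'x': 3.16, 'y': 2.45, 'z': -0.08, 'gripper': -1}
{'x': 3.15, 'y': 2.44, 'z': -0.07, 'gripper': -1}
{'x': 3.16, 'y': 2.45, 'z': -0.08, 'gripper': -1}
{'x': 3.16, 'y': 2.44, 'z': -0.08, 'gripper': -1}
{'x': 3.16, 'y': 2.45, 'z': -0.08, 'gripper': -1}
{'x': 3.16, 'y': 2.44, 'z': -0.08, 'gripper': -1}
-- [430.  250.1 240. ]
{'x': 1.26, 'y': 2.87, 'z': 0.2, 'az': 6.6, 'gripper': -1}
{'x': 1.59, 'y': 2.7, 'z': 0.2, 'az': 6.5, 'gripper': -1}
{'x': 1.88, 'y': 2.51, 'z': 0.2, 'az': 6.6, 'gripper': -1}
{'x': 2.15, 'y': 2.27, 'z': 0.2, 'az': 6.5, 'gripper': -1}
{'x': 2.4, 'y': 2.01, 'z': 0.2, 'az': 6.6, 'gripper': -1}
{'x': 2.62, 'y': 1.73, 'z': 0.2, 'az': 6.6, 'gripper': -1}
{'x': 2.79, 'y': 1.41, 'z': 0.2, 'az': 6.5, 'gripper': -1}
{'x': 2.94, 'y': 1.09, 'z': 0.2, 'az': 6.6, 'gripper': -1}
{'x': 3.04, 'y': 0.75, 'z': 0.2, 'az': 6.5, 'gripper': -1}
{'x': 3.11, 'y': 0.39, 'z': 0.2, 'az': 6.6, 'gripper': -1}
-- [475. -60. 220.]
{'x': 3.78, 'y': 0.16, 'z': 0.44, 'gripper': -1}
{'x': 3.77, 'y': 0.17, 'z': 0.45, 'gripper': -1}
{'x': 3.78, 'y': 0.16, 'z': 0.44, 'gripper': -1}
{'x': 3.77, 'y': 0.16, 'z': 0.45, 'gripper': -1}
{'x': 3.78, 'y': 0.16, 'z': 0.44, 'gripper': -1}
{'x': 3.78, 'y': 0.17, 'z': 0.45, 'gripper': -1}
{'x': 3.77, 'y': 0.16, 'z': 0.44, 'gripper': -1}
{'x': 3.78, 'y': 0.16, 'z': 0.45, 'gripper': -1}
{'x': 3.77, 'y': 0.16, 'z': 0.44, 'gripper': -1}
-- [ 513. -398.  180.]
{'z': 2.83, 'gripper': -1}
{'z': 2.84, 'gripper': -1}
{'z': 2.83, 'gripper': -1}
-- [ 513. -398.   95.]
```

Call:
send_rows:
  targets:
    - {"x":3.16,"y":2.45,"z":-0.08,"gripper":-1}
    - {"x":3.16,"y":2.45,"z":-0.08,"gripper":-1}
    - {"x":3.16,"y":2.45,"z":-0.08,"gripper":-1}
    - {"x":3.16,"y":2.45,"z":-0.08,"gripper":-1}
    - {"x":3.16,"y":2.45,"z":-0.08,"gripper":-1}

```text
$.targets[0]: bad value
```

Call:
send_rows:
  targets:
    - {"x":3.16,"y":2.45,"z":-0.08,"gripper":-1}
    - {"x":3.16,"y":2.45,"z":-0.08,"gripper":-1}
    - {"x":3.16,"y":2.45,"z":-0.08,"gripper":-1}
    - {"x":3.16,"y":2.45,"z":-0.08,"gripper":-1}
    - {"x":3.16,"y":2.45,"z":-0.08,"gripper":-1}

```text
$.targets[0]: bad value
```

Call:
send_rows:
  targets:
    - {"x":3.16,"y":2.45,"z":-0.08,"gripper":-1}
    - {"x":1.26,"y":2.87,"z":0.2,"az":6.6,"gripper":-1}
    - {"x":1.59,"y":2.7,"z":0.2,"az":6.5,"gripper":-1}
    - {"x":1.88,"y":2.51,"z":0.2,"az":6.6,"gripper":-1}
    - {"x":2.15,"y":2.27,"z":0.2,"az":6.5,"gripper":-1}

```text
$.targets[0]: bad value
```

Call:
send_rows:
  targets:
    - {"x":2.4,"y":2.0,"z":0.2,"az":6.6,"gripper":-1}
    - {"x":2.6,"y":1.73,"z":0.2,"az":6.6,"gripper":-1}
    - {"x":2.8,"y":1.4,"z":0.2,"az":6.5,"gripper":-1}
    - {"x":2.94,"y":1.1,"z":0.2,"az":6.6,"gripper":-1}
    - {"x":3.04,"y":0.75,"z":0.2,"az":6.5,"gripper":-1}

```text
$.targets[0]: bad value
```

Call:
send_rows:
  targets:
    - {"x":3.1,"y":0.4,"z":0.2,"az":6.6,"gripper":-1}
    - {"x":3.78,"y":0.16,"z":0.44,"gripper":-1}
    - {"x":3.78,"y":0.16,"z":0.44,"gripper":-1}
    - {"x":3.78,"y":0.16,"z":0.44,"gripper":-1}
    - {"x":3.78,"y":0.16,"z":0.44,"gripper":-1}

```text
$.targets[0]: bad value
```

Call:
send_rows:
  targets:
    - {"x":3.78,"y":0.16,"z":0.44,"gripper":-1}
    - {"x":3.78,"y":0.16,"z":0.44,"gripper":-1}
    - {"x":3.78,"y":0.16,"z":0.44,"gripper":-1}
    - {"x":3.78,"y":0.16,"z":0.44,"gripper":-1}
    - {"gripper":-1}

```text
$.targets[0]: bad value
```

Call:
send_rows:
  targets:
    - {"x":3.16,"y":2.45,"z":-0.08,"ax":0,"ay":0,"az":0,"gripper":-1}
    - {"x":3.16,"y":2.45,"z":-0.08,"ax":0,"ay":0,"az":0,"gripper":-1}
    - {"x":3.16,"y":2.45,"z":-0.08,"ax":0,"ay":0,"az":0,"gripper":-1}
    - {"x":3.16,"y":2.45,"z":-0.08,"ax":0,"ay":0,"az":0,"gripper":-1}
    - {"x":3.16,"y":2.45,"z":-0.08,"ax":0,"ay":0,"az":0,"gripper":-1}

```text
clock: 0.92
position: [287.3, 440.3, 235.5]
ee_rot: [0.991, -0.135, 0.0, -0.0]
contact_force: [0.8, 0.3, 0.6]
gripper_width: 85.5
grasp_force: 0.0
```

All seven keys are needed. Continuing.

Call:
send_rows:
  targets:
    - {"x":3.16,"y":2.45,"z":-0.08,"ax":0,"ay":0,"az":0,"gripper":-1}
    - {"x":3.16,"y":2.45,"z":-0.08,"ax":0,"ay":0,"az":0,"gripper":-1}
    - {"x":3.16,"y":2.45,"z":-0.08,"ax":0,"ay":0,"az":0,"gripper":-1}
    - {"x":3.16,"y":2.45,"z":-0.08,"ax":0,"ay":0,"az":0,"gripper":-1}
    - {"x":3.16,"y":2.45,"z":-0.08,"ax":0,"ay":0,"az":0,"gripper":-1}

```text
clock: 1.33
position: [406.9, 279.9, 239.8]
ee_rot: [0.991, -0.135, 0.0, -0.0]
contact_force: [1.0, -0.0, -0.1]
gripper_width: 85.4
grasp_force: 0.0
```

Call:
send_rows:
  targets:
    - {"x":3.16,"y":2.45,"z":-0.08,"ax":0,"ay":0,"az":0,"gripper":-1}
    - {"x":1.26,"y":2.87,"z":0.2,"ax":0,"ay":0,"az":6.6,"gripper":-1}
    - {"x":1.59,"y":2.7,"z":0.2,"ax":0,"ay":0,"az":6.5,"gripper":-1}
    - {"x":1.88,"y":2.51,"z":0.2,"ax":0,"ay":0,"az":6.6,"gripper":-1}
    - {"x":2.15,"y":2.27,"z":0.2,"ax":0,"ay":0,"az":6.5,"gripper":-1}

```text
clock: 1.75
position: [448.0, 123.9, 232.3]
ee_rot: [0.933, -0.359, 0.0, -0.0]
contact_force: [0.6, 0.6, 0.1]
gripper_width: 85.6
grasp_force: 0.0
```

Call:
send_rows:
  targets:
    - {"x":2.4,"y":2.0,"z":0.2,"ax":0,"ay":0,"az":6.6,"gripper":-1}
    - {"x":2.6,"y":1.73,"z":0.2,"ax":0,"ay":0,"az":6.6,"gripper":-1}
    - {"x":2.8,"y":1.4,"z":0.2,"ax":0,"ay":0,"az":6.5,"gripper":-1}
    - {"x":2.94,"y":1.1,"z":0.2,"ax":0,"ay":0,"az":6.6,"gripper":-1}
    - {"x":3.04,"y":0.75,"z":0.2,"ax":0,"ay":0,"az":6.5,"gripper":-1}

```text
clock: 2.17
position: [470.4, -30.8, 222.4]
ee_rot: [0.794, -0.608, 0.0, -0.0]
contact_force: [-0.1, 1.3, -0.0]
gripper_width: 84.9
grasp_force: 0.0
```

Call:
send_rows:
  targets:
    - {"x":3.1,"y":0.4,"z":0.2,"ax":0,"ay":0,"az":6.6,"gripper":-1}
    - {"x":3.78,"y":0.16,"z":0.44,"ax":0,"ay":0,"az":0,"gripper":-1}
    - {"x":3.78,"y":0.16,"z":0.44,"ax":0,"ay":0,"az":0,"gripper":-1}
    - {"x":3.78,"y":0.16,"z":0.44,"ax":0,"ay":0,"az":0,"gripper":-1}
    - {"x":3.78,"y":0.16,"z":0.44,"ax":0,"ay":0,"az":0,"gripper":-1}

```text
clock: 2.58
position: [491.9, -212.5, 202.7]
ee_rot: [0.76, -0.65, 0.0, -0.0]
contact_force: [1.1, 0.5, 0.5]
gripper_width: 85.6
grasp_force: 0.0
```

Call:
send_rows:
  targets:
    - {"x":3.78,"y":0.16,"z":0.44,"ax":0,"ay":0,"az":0,"gripper":-1}
    - {"x":3.78,"y":0.16,"z":0.44,"ax":0,"ay":0,"az":0,"gripper":-1}
    - {"x":3.78,"y":0.16,"z":0.44,"ax":0,"ay":0,"az":0,"gripper":-1}
    - {"x":3.78,"y":0.16,"z":0.44,"ax":0,"ay":0,"az":0,"gripper":-1}
    - {"x":0,"y":0,"z":0,"ax":0,"ay":0,"az":0,"gripper":-1}

```text
clock: 3.0
position: [508.6, -366.4, 182.9]
ee_rot: [0.758, -0.652, -0.0, 0.001]
contact_force: [1.5, 0.3, -0.1]
gripper_width: 85.3
grasp_force: 0.0
```

```bash
python3 - <<'E'
from h import *
from bench import arm
s=arm.read_state();c=arm.camera_model("wrist");p,d=arm.get_image("wrist");P=cloud(d,**c).reshape(-1,3)
cv2.imwrite("pics/w1.png",p[...,::-1])
near=np.hypot(P[:,0]-513,P[:,1]+398)
for lo,hi,r in ((128,140,35),(78,92,75)):
    m=(P[:,2]>lo)&(P[:,2]<hi)&(near<r); print(m.sum(),np.round(np.median(P[m],0),1) if m.sum() else '',rect(P[m]) if m.sum() else '')
plan(s["position"],Ro.from_quat(s["ee_rot"]),[((513.5,-398,175),tool(188.9)),((513.5,-398,95),tool(188.9))])
E
```

```text
1397 [ 515.9 -399.4  135.7] [array([ 515.9, -398.6]), array([22. , 21.5]), np.float64(8.3)]
4373 [ 508.1 -407.3   84.8] [array([ 512.4, -398.7]), array([77.4, 99.2]), np.float64(8.6)]
{'x': 3.2, 'y': -0.02, 'z': 0.79, 'ax': 0.1, 'az': -0.3, 'gripper': -1}
-- [ 513.6 -398.   175. ]
{'z': 4.0, 'gripper': -1}
{'x': -0.01, 'y': 0.01, 'z': 4.0, 'gripper': -1}
-- [ 513.5 -398.    95. ]
```

View pics/w1.png

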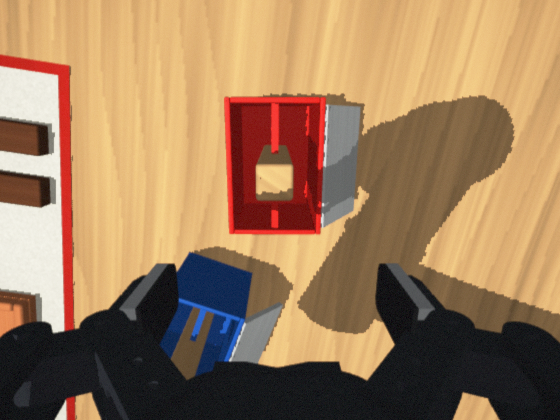

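Call:
send_rows:
  targets:
    - {"x":3.25,"y":-0.2,"z":0.8,"ax":0,"ay":0,"az":0,"gripper":-1}
    - {"x":0,"y":0,"z":2.5,"ax":0,"ay":0,"az":0,"gripper":-1}
    - {"x":0,"y":0,"z":3,"ax":0,"ay":0,"az":0,"gripper":-1}
    - {"x":0,"y":0,"z":2.5,"ax":0,"ay":0,"az":0,"gripper":-1}
    - {"x":0,"y":0,"z":0,"ax":0,"ay":0,"az":0,"gripper":-1}

```text
clock: 3.47
position: [512.6, -390.0, 91.3]
ee_rot: [0.76, -0.65, -0.006, 0.001]
contact_force: [-1.0, 0.7, -1.2]
gripper_width: 85.2
grasp_force: 0.0
```

Call:
send_rows:
  targets:
    - {"x":0.8,"y":-0.2,"z":-0.4,"ax":0,"ay":0,"az":0,"gripper":-1}
    - {"x":0,"y":0,"z":0,"ax":0,"ay":0,"az":0,"gripper":-1}

```text
clock: 3.63
position: [521.4, -402.0, 104.0]
ee_rot: [0.76, -0.65, 0.003, 0.0]
contact_force: [0.5, -0.1, 0.3]
gripper_width: 85.5
grasp_force: 0.0
```

Call:
send_rows:
  targets:
    - {"x":0,"y":0,"z":0,"ax":0,"ay":0,"az":0,"gripper":-1}
    - {"x":0,"y":0,"z":0,"ax":0,"ay":0,"az":0,"gripper":-1}
    - {"x":0,"y":0,"z":0,"ax":0,"ay":0,"az":0,"gripper":-1}

```text
clock: 3.88
position: [519.8, -400.6, 102.6]
ee_rot: [0.76, -0.65, 0.001, -0.0]
contact_force: [-0.5, 0.2, -1.0]
gripper_width: 85.7
grasp_force: 0.0
```

Call:
send_rows:
  targets:
    - {"x":-0.27,"y":0.4,"z":0.8,"ax":0,"ay":0,"az":0,"gripper":-1}
    - {"x":0,"y":0,"z":0,"ax":0,"ay":0,"az":0,"gripper":-1}
    - {"x":0,"y":0,"z":0,"ax":0,"ay":0,"az":0,"gripper":-1}
    - {"x":0,"y":0,"z":0,"ax":0,"ay":0,"az":0,"gripper":-1}

```text
clock: 4.22
position: [514.5, -398.3, 92.8]
ee_rot: [0.76, -0.65, -0.0, 0.0]
contact_force: [0.3, -0.4, -1.1]
gripper_width: 85.5
grasp_force: 0.0
```

Call:
send_rows:
  targets:
    - {"x":0,"y":0,"z":0,"ax":0,"ay":0,"az":0,"gripper":1}
    - {"x":0,"y":0,"z":0,"ax":0,"ay":0,"az":0,"gripper":1}
    - {"x":0,"y":0,"z":0,"ax":0,"ay":0,"az":0,"gripper":1}
    - {"x":0,"y":0,"z":0,"ax":0,"ay":0,"az":0,"gripper":1}
    - {"x":0,"y":0,"z":0,"ax":0,"ay":0,"az":0,"gripper":1}

```text
clock: 4.63
position: [514.8, -398.4, 93.0]
ee_rot: [0.76, -0.65, 0.0, -0.0]
contact_force: [-0.1, 0.4, 0.1]
gripper_width: 25.6
grasp_force: 0.0
```

Call:
send_rows:
  targets:
    - {"x":0,"y":0,"z":0,"ax":0,"ay":0,"az":0,"gripper":1}
    - {"x":0,"y":0,"z":0,"ax":0,"ay":0,"az":0,"gripper":1}
    - {"x":0,"y":0,"z":0,"ax":0,"ay":0,"az":0,"gripper":1}

```text
clock: 4.88
position: [515.1, -398.4, 93.1]
ee_rot: [0.76, -0.65, 0.0, -0.0]
contact_force: [0.5, -0.5, 0.0]
gripper_width: 21.2
grasp_force: 59.4
```

```bash
cat >> h.py <<'E'
SC=np.array([508.2,217.0,0]);SY=186.1;H=93.
S2W=Ro.from_euler('z',SY,degrees=True)
def tcp_for(ox,oz,tilt,oy=0):
    "TCP pose for the caddy's origin at (ox,oy,oz) in the stand's frame"
    c=Ro.from_euler('y',tilt,degrees=True)
    return SC+S2W.apply(np.array([ox,oy,oz])+c.apply([0,0,H])),tool(SY,tilt)
def edge(ex,ez,tilt):
    "the same for strip_edge at (ex,ez)"
    o=np.array([ex,0,ez])-Ro.from_euler('y',tilt,degrees=True).apply([69,0,33])
    return tcp_for(o[0],o[2],tilt)
E
python3 - <<'E'
from h import *
from bench import arm
s=arm.read_state();R=Ro.from_quat(s["ee_rot"]);p=s["position"]
e=edge(-22,150,12); print(e[0])
plan(p,R,[(p+[0,0,210],R),((530,-200,303),R),e],vmax=35,g=1)
E
```

```text
[584.78140571 225.18419131 223.03476271]
{'z': -3.0, 'gripper': 1}
{'z': -3.0, 'gripper': 1}
{'y': -0.01, 'z': -3.0, 'gripper': 1}
{'x': 0.01, 'z': -3.0, 'gripper': 1}
{'z': -3.0, 'gripper': 1}
{'z': -3.0, 'gripper': 1}
{'z': -3.0, 'gripper': 1}
-- [ 515.  -398.5  303.1]
{'x': -3.23, 'y': -0.76, 'gripper': 1}
{'x': -3.23, 'y': -0.76, 'gripper': 1}
{'x': -3.23, 'y': -0.75, 'gripper': 1}
{'x': -3.23, 'y': -0.76, 'gripper': 1}
{'x': -3.23, 'y': -0.76, 'gripper': 1}
{'x': -3.23, 'y': -0.76, 'gripper': 1}
-- [ 530. -200.  303.]
{'x': -3.17, 'y': -0.92, 'z': 0.61, 'ax': 0.9, 'az': 0.2, 'gripper': 1}
{'x': -3.17, 'y': -0.9, 'z': 0.63, 'ax': 0.9, 'az': 0.2, 'gripper': 1}
{'x': -3.17, 'y': -0.88, 'z': 0.65, 'ax': 1.0, 'ay': 0.1, 'az': 0.2, 'gripper': 1}
{'x': -3.17, 'y': -0.86, 'z': 0.65, 'ax': 0.9, 'az': 0.3, 'gripper': 1}
{'x': -3.19, 'y': -0.83, 'z': 0.66, 'ax': 0.9, 'az': 0.2, 'gripper': 1}
{'x': -3.18, 'y': -0.81, 'z': 0.68, 'ax': 0.9, 'az': 0.2, 'gripper': 1}
{'x': -3.19, 'y': -0.78, 'z': 0.69, 'ax': 0.9, 'az': 0.2, 'gripper': 1}
{'x': -3.19, 'y': -0.77, 'z': 0.71, 'ax': 1.0, 'ay': 0.1, 'az': 0.2, 'gripper': 1}
{'x': -3.19, 'y': -0.74, 'z': 0.71, 'ax': 0.9, 'az': 0.2, 'gripper': 1}
{'x': -3.19, 'y': -0.72, 'z': 0.72, 'ax': 0.9, 'az': 0.2, 'gripper': 1}
{'x': -3.2, 'y': -0.69, 'z': 0.73, 'ax': 0.9, 'az': 0.3, 'gripper': 1}
{'x': -3.21, 'y': -0.67, 'z': 0.75, 'ax': 0.9, 'az': 0.2, 'gripper': 1}
{'x': -3.2, 'y': -0.64, 'z': 0.75, 'ax': 1.0, 'ay': 0.1, 'az': 0.2, 'gripper': 1}
-- [584.8 225.2 223. ]
```

Call:
send_rows:
  targets:
    - {"x":0,"y":0,"z":-1.5,"ax":0,"ay":0,"az":0,"gripper":1}
    - {"x":0,"y":0,"z":-3,"ax":0,"ay":0,"az":0,"gripper":1}
    - {"x":0,"y":0,"z":-3.5,"ax":0,"ay":0,"az":0,"gripper":1}
    - {"x":0,"y":0,"z":-3.5,"ax":0,"ay":0,"az":0,"gripper":1}
    - {"x":0,"y":0,"z":-3.5,"ax":0,"ay":0,"az":0,"gripper":1}

```text
clock: 5.3
position: [513.9, -397.7, 243.0]
ee_rot: [0.76, -0.65, -0.002, 0.0]
contact_force: [0.8, -0.7, -2.0]
gripper_width: 21.3
grasp_force: 59.2
```

Call:
send_rows:
  targets:
    - {"x":0,"y":0,"z":-3.0,"ax":0,"ay":0,"az":0,"gripper":1}
    - {"x":-1.0,"y":-0.2,"z":-2,"ax":0,"ay":0,"az":0,"gripper":1}
    - {"x":-2.2,"y":-0.5,"z":-1,"ax":0,"ay":0,"az":0,"gripper":1}
    - {"x":-3.2,"y":-0.8,"z":0,"ax":0,"ay":0,"az":0,"gripper":1}
    - {"x":-3.2,"y":-0.8,"z":0,"ax":0,"ay":0,"az":0,"gripper":1}

```text
clock: 5.72
position: [522.1, -299.1, 302.4]
ee_rot: [0.759, -0.651, -0.001, -0.0]
contact_force: [1.4, 0.6, -3.2]
gripper_width: 21.3
grasp_force: 59.3
```

Call:
send_rows:
  targets:
    - {"x":-3.2,"y":-0.8,"z":0,"ax":0,"ay":0,"az":0,"gripper":1}
    - {"x":-3.2,"y":-0.8,"z":0,"ax":0,"ay":0,"az":0,"gripper":1}
    - {"x":-3.2,"y":-0.8,"z":0,"ax":0,"ay":0,"az":0,"gripper":1}
    - {"x":-3.2,"y":-0.8,"z":0,"ax":0,"ay":0,"az":0,"gripper":1}
    - {"x":-3.2,"y":-0.8,"z":0,"ax":0,"ay":0,"az":0,"gripper":1}

```text
clock: 6.13
position: [536.5, -133.9, 301.7]
ee_rot: [0.76, -0.65, -0.001, 0.001]
contact_force: [0.3, 0.7, -3.2]
gripper_width: 21.4
grasp_force: 59.3
```

Call:
send_rows:
  targets:
    - {"x":-3.2,"y":-0.8,"z":0,"ax":0,"ay":0,"az":0,"gripper":1}
    - {"x":-3.2,"y":-0.8,"z":0,"ax":0,"ay":0,"az":0,"gripper":1}
    - {"x":-3.2,"y":-0.8,"z":0,"ax":0,"ay":0,"az":0,"gripper":1}
    - {"x":-3.2,"y":-0.8,"z":0,"ax":0,"ay":0,"az":0,"gripper":1}
    - {"x":-3.2,"y":-0.8,"z":0,"ax":0,"ay":0,"az":0,"gripper":1}

```text
clock: 6.55
position: [551.2, 30.2, 301.8]
ee_rot: [0.76, -0.65, -0.001, 0.001]
contact_force: [0.3, -0.7, -3.0]
gripper_width: 21.4
grasp_force: 59.3
```

Call:
send_rows:
  targets:
    - {"x":-3.2,"y":-1.1,"z":0,"ax":1.5,"ay":0,"az":0.5,"gripper":1}
    - {"x":-3.2,"y":-1.1,"z":0,"ax":2,"ay":0,"az":0.5,"gripper":1}
    - {"x":-3.2,"y":-1.1,"z":0,"ax":2.5,"ay":0,"az":0.5,"gripper":1}
    - {"x":-3.2,"y":-1.1,"z":0,"ax":2.5,"ay":0,"az":0.5,"gripper":1}
    - {"x":-2.5,"y":-1,"z":0,"ax":2.5,"ay":0,"az":0.5,"gripper":1}

```text
clock: 6.97
position: [583.6, 189.6, 305.1]
ee_rot: [0.742, -0.663, 0.062, -0.072]
contact_force: [0.4, -0.4, -3.4]
gripper_width: 21.4
grasp_force: 59.2
```

Call:
send_rows:
  targets:
    - {"x":-1.5,"y":-0.5,"z":0.5,"ax":1,"ay":0,"az":0.3,"gripper":1}
    - {"x":0,"y":0,"z":1,"ax":0,"ay":0,"az":0,"gripper":1}
    - {"x":0,"y":0,"z":0,"ax":0,"ay":0,"az":0,"gripper":1}
    - {"x":0,"y":0,"z":0,"ax":0,"ay":0,"az":0,"gripper":1}
    - {"x":0,"y":0,"z":0,"ax":0,"ay":0,"az":0,"gripper":1}

```text
clock: 7.38
position: [590.5, 202.3, 292.5]
ee_rot: [0.739, -0.665, 0.068, -0.079]
contact_force: [-0.0, 0.3, -2.6]
gripper_width: 21.5
grasp_force: 59.1
```

```bash
python3 - <<'E'
from h import *
from bench import arm
s=arm.read_state();R=Ro.from_quat(s["ee_rot"]);p=s["position"];print(p,s["joints"],R.as_matrix()[:,2])
plan(p,R,[edge(-22,150,12),edge(-22,130,12)],vmax=35,g=1)
for c in ("side","top"):
    im,d=arm.get_image(c);np.savez(f"{c}2.npz",p=im,d=d,**{k:np.array(v) for k,v in arm.camera_model(c).items()})
    cv2.imwrite(f"pics/{c}2.png",cv2.resize(im[60:260,100:330] if c=="side" else im[120:270,80:280],None,fx=3,fy=3)[...,::-1])
E
```

```text
[590.53054738 202.29465286 292.54138062] [ 0.63738951  0.24669476 -0.09706823  0.11713638 -1.04802693 -0.58181746] [ 0.20495957  0.02577193 -0.97843108]
{'x': -0.77, 'y': 0.59, 'z': 2.25, 'ay': 0.1, 'gripper': 1}
{'x': -0.77, 'y': 0.58, 'z': 2.24, 'ax': 0.1, 'az': -0.1, 'gripper': 1}
{'x': -0.78, 'y': 0.59, 'z': 2.25, 'ay': 0.1, 'gripper': 1}
-- [584.8 225.2 223. ]
{'y': 0.42, 'z': 1.95, 'gripper': 1}
-- [584.8 225.2 203.1]
```

View pics/side2.png

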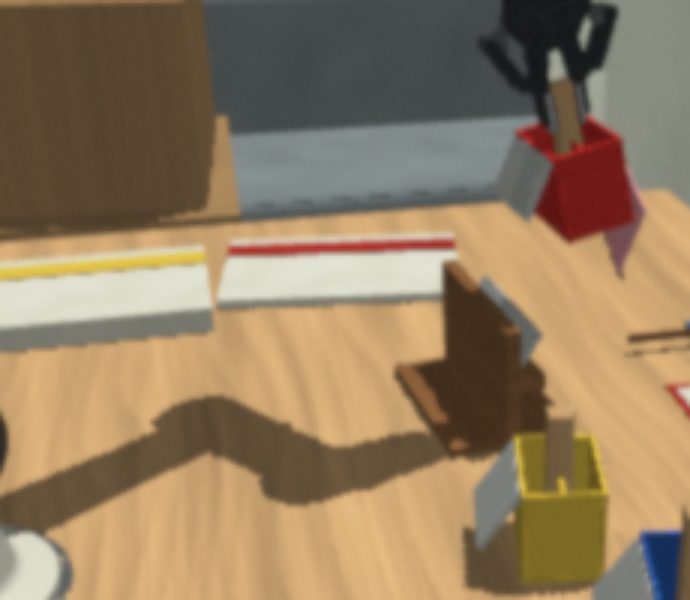

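Call:
send_rows:
  targets:
    - {"x":-0.8,"y":0.6,"z":2.2,"ax":0,"ay":0,"az":0,"gripper":1}
    - {"x":-0.8,"y":0.6,"z":2.2,"ax":0,"ay":0,"az":0,"gripper":1}
    - {"x":-0.8,"y":0.6,"z":2.2,"ax":0,"ay":0,"az":0,"gripper":1}
    - {"x":0,"y":0.2,"z":1.0,"ax":0,"ay":0,"az":0,"gripper":1}
    - {"x":0,"y":0,"z":0,"ax":0,"ay":0,"az":0,"gripper":1}

```text
clock: 7.9
position: [583.0, 225.8, 211.7]
ee_rot: [0.74, -0.665, 0.067, -0.076]
contact_force: [0.5, -0.1, -2.8]
gripper_width: 21.4
grasp_force: 59.3
```

Call:
send_rows:
  targets:
    - {"x":0,"y":0,"z":0,"ax":0,"ay":0,"az":0,"gripper":1}
    - {"x":0,"y":0,"z":0,"ax":0,"ay":0,"az":0,"gripper":1}
    - {"x":0,"y":0,"z":0,"ax":0,"ay":0,"az":0,"gripper":1}
    - {"x":0,"y":0,"z":0,"ax":0,"ay":0,"az":0,"gripper":1}

```text
clock: 8.23
position: [585.1, 227.2, 216.2]
ee_rot: [0.739, -0.665, 0.068, -0.081]
contact_force: [-0.8, 0.5, -3.5]
gripper_width: 21.0
grasp_force: 59.4
```

```bash
cat > look.py <<'E'
from h import *
from bench import arm
def where():
    s=arm.read_state();R=Ro.from_quat(s["ee_rot"]);M=R.as_matrix()
    cR=np.stack([M[:,1],M[:,0],-M[:,2]],1)
    o=s["position"]-H*cR[:,2]
    C=S2W.as_matrix().T@cR
    os=S2W.inv().apply(o-SC); e=os+C@[69,0,33]
    print("origin",np.round(os,1),"edge",np.round(e,1),"tilt",np.round(np.degrees(np.arctan2(C[0,2],C[2,2])),1),"roll",np.round(np.degrees(C[2,1]),1),"yaw",np.round(np.degrees(C[1,0]),1),s["clock"])
    return s["position"],R
E
python3 - <<'E'
from look import *
p,R=where()
plan(p,R,[edge(-22,112,12),edge(-22,100,8)],vmax=12,g=1)
im,d=arm.get_image("top");c=arm.camera_model("top");P=cloud(d,**c)
# points in the stand frame, near the middle section
Q=S2W.inv().apply(P.reshape(-1,3)-SC)
col=im.reshape(-1,3).astype(int)
m=(abs(Q[:,1])<40)&(Q[:,2]>95)&(abs(Q[:,0]+20)<60)
hue=np.where(col[:,0]-col[:,2]>25,"o","g")
for lo in range(-80,12,6):
    k=m&(Q[:,0]>=lo)&(Q[:,0]<lo+6)
    if k.sum(): print(lo,k.sum(),np.round(np.percentile(Q[k,2],[5,50,95])),col[k].mean(0).round())
E
```

```text
origin [-97.1  -2.6 125.3] edge [-22.7  -2.5 143.1] tilt 12.1 roll -0.4 yaw -0.1 8.2333
{'x': 0.07, 'y': 0.23, 'z': 1.01, 'ay': 0.1, 'gripper': 1}
{'x': 0.08, 'y': 0.24, 'z': 1.02, 'ax': -0.1, 'ay': 0.1, 'az': -0.1, 'gripper': 1}
{'x': 0.07, 'y': 0.23, 'z': 1.01, 'ay': 0.1, 'gripper': 1}
-- [584.8 225.1 185. ]
{'y': -0.07, 'z': 0.84, 'ax': -2.0, 'gripper': 1}
{'y': -0.11, 'z': 0.83, 'ax': -2.0, 'gripper': 1}
-- [589.7 225.7 169. ]
-80 103 [123. 184. 367.] [94. 30. 18.]
-74 91 [122. 126. 413.] [84. 30. 19.]
-68 100 [121. 366. 479.] [81. 41. 31.]
-62 85 [221. 415. 485.] [66. 48. 39.]
-56 109 [189. 427. 510.] [70. 52. 43.]
-50 171 [199. 420. 541.] [82. 59. 49.]
-44 301 [190. 505. 567.] [79. 68. 57.]
-38 358 [175. 529. 568.] [76. 64. 54.]
-32 395 [159. 548. 570.] [74. 62. 52.]
-26 442 [ 97. 553. 572.] [76. 63. 54.]
-20 325 [286. 566. 572.] [70. 54. 44.]
-14 339 [294. 566. 571.] [67. 52. 42.]
-8 416 [124. 561. 570.] [75. 55. 40.]
-2 445 [124. 559. 568.] [75. 55. 40.]
4 436 [109. 556. 567.] [71. 54. 40.]
10 345 [464. 559. 566.] [71. 57. 46.]
```

Call:
send_rows:
  targets:
    - {"x":0.1,"y":0.2,"z":1.0,"ax":0,"ay":0,"az":0,"gripper":1}
    - {"x":0.1,"y":0.2,"z":1.0,"ax":0,"ay":0,"az":0,"gripper":1}
    - {"x":0,"y":0.3,"z":1.0,"ax":0,"ay":0,"az":0,"gripper":1}
    - {"x":0,"y":0,"z":0,"ax":0,"ay":0,"az":0,"gripper":1}
    - {"x":0,"y":0,"z":0,"ax":0,"ay":0,"az":0,"gripper":1}

```text
clock: 8.7
position: [583.3, 224.7, 182.1]
ee_rot: [0.74, -0.665, 0.068, -0.078]
contact_force: [0.0, 0.5, -3.5]
gripper_width: 20.6
grasp_force: 59.4
```

```bash
python3 - <<'E'
from look import *
p,R=where()
plan(p,R,[edge(-22,106,10),edge(-19,96,5),edge(-10,83,0)],vmax=6,g=1)
im,d=arm.get_image("side")
cv2.imwrite("pics/side3.png",cv2.resize(im[100:240,200:330],None,fx=4,fy=4,interpolation=cv2.INTER_CUBIC)[...,::-1])
E
```

```text
origin [-94.6   0.1  91.1] edge [-2.020e+01  1.000e-01  1.093e+02] tilt 11.8 roll -0.2 yaw -0.0 8.7
{'x': -0.02, 'y': -0.15, 'z': 0.29, 'ax': -0.9, 'ay': 0.1, 'gripper': 1}
{'x': -0.02, 'y': -0.15, 'z': 0.29, 'ax': -0.9, 'ay': 0.1, 'gripper': 1}
-- [587.3 225.5 177.1]
{'y': -0.01, 'z': 0.52, 'ax': -1.7, 'gripper': 1}
{'y': -0.02, 'z': 0.52, 'ax': -1.7, 'gripper': 1}
{'y': -0.04, 'z': 0.51, 'ax': -1.6, 'gripper': 1}
-- [590.2 225.8 161.8]
{'y': 0.13, 'z': 0.46, 'ax': -1.3, 'gripper': 1}
{'y': 0.12, 'z': 0.46, 'ax': -1.2, 'gripper': 1}
{'y': 0.1, 'z': 0.47, 'ax': -1.3, 'gripper': 1}
{'y': 0.1, 'z': 0.47, 'ax': -1.2, 'gripper': 1}
-- [586.8 225.4 143. ]
```

View pics/side3.png

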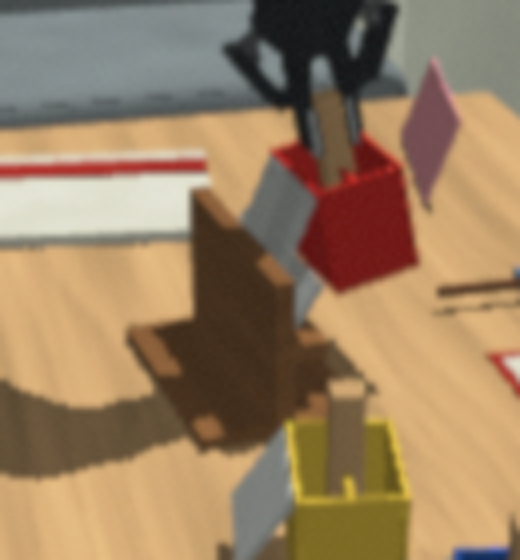

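Call:
send_rows:
  targets:
    - {"x":0,"y":-0.15,"z":0.3,"ax":-0.9,"ay":0,"az":0,"gripper":1}
    - {"x":0,"y":-0.15,"z":0.3,"ax":-0.9,"ay":0,"az":0,"gripper":1}
    - {"x":0,"y":0,"z":0.5,"ax":-1.7,"ay":0,"az":0,"gripper":1}
    - {"x":0,"y":0,"z":0,"ax":0,"ay":0,"az":0,"gripper":1}
    - {"x":0,"y":0,"z":0,"ax":0,"ay":0,"az":0,"gripper":1}

```text
clock: 9.17
position: [589.7, 226.0, 173.4]
ee_rot: [0.741, -0.667, 0.048, -0.057]
contact_force: [-0.4, 0.3, -4.1]
gripper_width: 21.4
grasp_force: 59.5
```

```bash
python3 - <<'E'
from look import *
p,R=where()
plan(p,R,[edge(-19,96,5),edge(-10,83,0)],vmax=6,g=1)
E
```

```text
origin [-95.8  -0.8  81.5] edge [-22.6  -0.7 103.9] tilt 8.5 roll -0.3 yaw -0.1 9.1667
{'x': 0.02, 'y': 0.06, 'z': 0.58, 'ax': -1.8, 'ay': 0.1, 'gripper': 1}
{'x': 0.02, 'y': 0.04, 'z': 0.58, 'ax': -1.7, 'ay': 0.2, 'az': -0.1, 'gripper': 1}
-- [590.3 225.7 161.8]
{'y': 0.13, 'z': 0.46, 'ax': -1.3, 'gripper': 1}
{'y': 0.12, 'z': 0.46, 'ax': -1.2, 'gripper': 1}
{'y': 0.11, 'z': 0.47, 'ax': -1.3, 'gripper': 1}
{'y': 0.09, 'z': 0.47, 'ax': -1.2, 'gripper': 1}
-- [586.8 225.4 143. ]
```

Call:
send_rows:
  targets:
    - {"x":0,"y":0.1,"z":0.6,"ax":-1.8,"ay":0,"az":0,"gripper":1}
    - {"x":0,"y":0.1,"z":0.6,"ax":-1.7,"ay":0,"az":0,"gripper":1}
    - {"x":0,"y":0,"z":0,"ax":0,"ay":0,"az":0,"gripper":1}
    - {"x":0,"y":0,"z":0,"ax":0,"ay":0,"az":0,"gripper":1}

```text
clock: 9.5
position: [588.8, 225.8, 161.3]
ee_rot: [0.743, -0.668, 0.028, -0.034]
contact_force: [-0.2, -0.3, -2.7]
gripper_width: 21.6
grasp_force: 59.5
```

```bash
python3 - <<'E'
from look import *
p,R=where()
plan(p,R,[edge(-10,83,0)],vmax=6,g=1)
E
```

```text
origin [-89.2  -0.6  68.7] edge [-17.6  -0.5  95.5] tilt 5.0 roll -0.3 yaw -0.0 9.5
{'x': 0.01, 'y': 0.09, 'z': 0.45, 'ax': -1.3, 'ay': 0.1, 'gripper': 1}
{'y': 0.08, 'z': 0.46, 'ax': -1.2, 'gripper': 1}
{'x': 0.01, 'y': 0.07, 'z': 0.45, 'ax': -1.3, 'ay': 0.1, 'gripper': 1}
{'x': 0.01, 'y': 0.06, 'z': 0.46, 'ax': -1.2, 'ay': 0.1, 'gripper': 1}
-- [586.8 225.4 143. ]
```

Call:
send_rows:
  targets:
    - {"x":0,"y":0.1,"z":0.45,"ax":-1.3,"ay":0,"az":0,"gripper":1}
    - {"x":0,"y":0.1,"z":0.45,"ax":-1.2,"ay":0,"az":0,"gripper":1}
    - {"x":0,"y":0,"z":0,"ax":0,"ay":0,"az":0,"gripper":1}
    - {"x":0,"y":0,"z":0,"ax":0,"ay":0,"az":0,"gripper":1}

```text
clock: 9.83
position: [587.3, 225.7, 151.9]
ee_rot: [0.743, -0.668, 0.013, -0.018]
contact_force: [0.6, -0.8, -2.5]
gripper_width: 21.5
grasp_force: 59.5
```

```bash
python3 - <<'E'
from look import *
p,R=where()
plan(p,R,[edge(-10,83,0)],vmax=6,g=1)
E
```

```text
origin [-83.6  -0.7  59. ] edge [-13.2  -0.6  89. ] tilt 2.5 roll -0.3 yaw -0.0 9.8333
{'x': 0.02, 'y': 0.05, 'z': 0.44, 'ax': -1.2, 'ay': 0.1, 'gripper': 1}
{'x': 0.01, 'y': 0.04, 'z': 0.45, 'ax': -1.3, 'ay': 0.2, 'gripper': 1}
-- [586.7 225.4 143. ]
```

Call:
send_rows:
  targets:
    - {"x":0,"y":0,"z":0.45,"ax":-1.2,"ay":0,"az":0,"gripper":1}
    - {"x":0,"y":0,"z":0.45,"ax":-1.3,"ay":0,"az":0,"gripper":1}
    - {"x":0,"y":0,"z":0,"ax":0,"ay":0,"az":0,"gripper":1}
    - {"x":0,"y":0,"z":0,"ax":0,"ay":0,"az":0,"gripper":1}

```text
clock: 10.17
position: [587.7, 225.8, 142.6]
ee_rot: [0.744, -0.669, -0.002, -0.001]
contact_force: [0.9, 0.3, -2.9]
gripper_width: 21.2
grasp_force: 59.5
```

```bash
python3 - <<'E'
from look import *
p,R=where()
print(arm.read_state()["wrist_torque"])
E
```

```text
origin [-79.9  -0.7  49.6] edge [-10.9  -0.6  82.6] tilt -0.1 roll -0.3 yaw -0.0 10.1667
[-0.00971011  0.00677383 -0.02254813]
```

Call:
send_rows:
  targets:
    - {"x":0,"y":0,"z":0.2,"ax":0,"ay":0,"az":0,"gripper":1}
    - {"x":0,"y":0,"z":0.1,"ax":0,"ay":0,"az":0,"gripper":1}
    - {"x":0,"y":0,"z":0,"ax":0,"ay":0,"az":0,"gripper":1}
    - {"x":0,"y":0,"z":0,"ax":0,"ay":0,"az":0,"gripper":1}

```text
clock: 10.5
position: [587.4, 225.8, 140.9]
ee_rot: [0.744, -0.668, -0.002, -0.002]
contact_force: [-1.5, -0.2, 1.1]
gripper_width: 21.4
grasp_force: 59.9
```

Call:
send_rows:
  targets:
    - {"x":0,"y":0,"z":0,"ax":0,"ay":0,"az":0,"gripper":0.2}
    - {"x":0,"y":0,"z":0,"ax":0,"ay":0,"az":0,"gripper":0.2}
    - {"x":0,"y":0,"z":0,"ax":0,"ay":0,"az":0,"gripper":0.2}
    - {"x":0,"y":0,"z":0,"ax":0,"ay":0,"az":0,"gripper":-0.2}
    - {"x":0,"y":0,"z":0,"ax":0,"ay":0,"az":0,"gripper":-0.2}

```text
clock: 10.92
position: [587.7, 226.0, 140.4]
ee_rot: [0.744, -0.668, -0.002, -0.002]
contact_force: [-0.6, -0.2, -1.1]
gripper_width: 51.1
grasp_force: 0.0
```

Call:
send_rows:
  targets:
    - {"x":0,"y":0,"z":-0.5,"ax":0,"ay":0,"az":0,"gripper":-0.2}
    - {"x":0,"y":0,"z":-1.5,"ax":0,"ay":0,"az":0,"gripper":-0.2}
    - {"x":0,"y":0,"z":-2.5,"ax":0,"ay":0,"az":0,"gripper":-0.2}
    - {"x":0,"y":0,"z":-3,"ax":0,"ay":0,"az":0,"gripper":-0.2}
    - {"x":0,"y":0,"z":-3,"ax":0,"ay":0,"az":0,"gripper":-0.2}

```text
clock: 11.33
position: [587.3, 225.1, 246.4]
ee_rot: [0.744, -0.668, -0.002, -0.001]
contact_force: [0.9, 0.1, 1.1]
gripper_width: 51.3
grasp_force: 0.0
```

Call:
send_rows:
  targets:
    - {"x":0,"y":2.5,"z":-2,"ax":0,"ay":0,"az":0,"gripper":-0.2}
    - {"x":0,"y":3.5,"z":0,"ax":0,"ay":0,"az":0,"gripper":-0.2}
    - {"x":0,"y":2,"z":0,"ax":0,"ay":0,"az":0,"gripper":-0.2}
    - {"x":0,"y":0,"z":0,"ax":0,"ay":0,"az":0,"gripper":-0.2}
    - {"x":0,"y":0,"z":0,"ax":0,"ay":0,"az":0,"gripper":-0.2}

```text
clock: 11.75
position: [507.6, 216.8, 266.6]
ee_rot: [0.744, -0.668, -0.002, -0.003]
contact_force: [0.4, 0.6, 0.9]
gripper_width: 51.1
grasp_force: 0.0
```

```bash
python3 - <<'E'
from look import *
im,d=arm.get_image("side");c=arm.camera_model("side");P=cloud(d,**c)
cv2.imwrite("pics/side4.png",cv2.resize(im[100:240,200:330],None,fx=4,fy=4,interpolation=cv2.INTER_CUBIC)[...,::-1])
Q=S2W.inv().apply(P.reshape(-1,3)-SC)
for lo,hi,r in ((176,190,40),(126,138,75)):
    m=(Q[:,2]>lo)&(Q[:,2]<hi)&(np.hypot(Q[:,0]+79,Q[:,1])<r)
    if m.sum()>4: print(m.sum(),np.round(np.median(Q[m],0),1),np.round(np.percentile(Q[m,2],95),1),rect(Q[m]))
E
```

```text
39 [-76.1   6.4 182.5] 183.9 [array([-78.8,   0.1]), array([27.7, 23. ]), np.float64(89.4)]
227 [-70.4   9.7 130.7] 134.9 [array([-75.1,   0.3]), array([105.6,  78. ]), np.float64(87.8)]
```

View pics/side4.png

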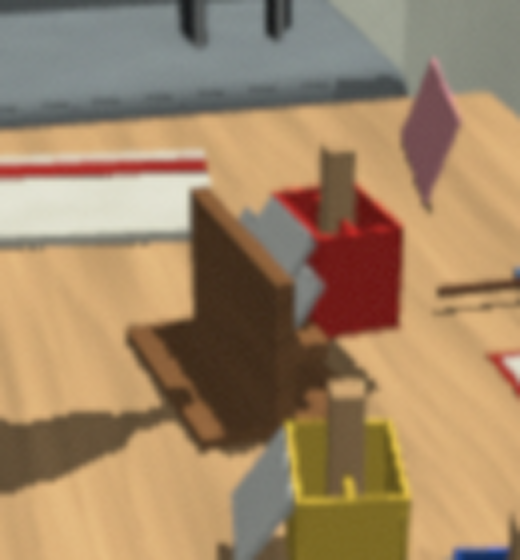

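The picture shows the red caddy hanging upright and square on the cleat, with its post top at (338,150). The post measures x −79, y 0 in the stand's frame, with its top at z about 183. The gripper is clear.

```bash
python3 -c "
from bench import arm
print(arm.job_done())"
```

```text
the job is handed in; nothing more can be done
None
```

The red caddy hangs upright, square and central on the cleat; its post measures within about 1 mm of home. The yellow and blue caddies were not touched, and the job is handed in, though the tool returned no verdict.

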